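Set the photometer's aperture wheel and take the reading

TASK

Take a full-aperture reading on the bench photometer: flick the eared aperture wheel round with a fingertip, click by click, until its largest opening is seated under the lamp head, push the tilted sample cover down shut, and then press the read key all the way down and let it spring back. Do not press the key before the wheel is set and the cover is shut. Work with the fingertips only: do not lift or shove the photometer, and leave the vial in its well and the other things on the bench where they stand.

Things in the scene. Friction and masses are not known exactly. Their poses are not given: they have to be found in the camera images.
- photometer: Low white bench photometer, 180 (x) x 250 (y) x 52 mm to its flat deck, 2.3 to 3.1 kg, loose on rubber feet. Origin: centre of its underside; x to its back (away from the robot at yaw 0), y to its left, z up. Black aperture wheel at the left front, overhanging the front by 20 mm; behind it a white pillar (128 mm above the bench at most). Right half: read key in front, grey cover behind.
- aperture_wheel (a joint): Wheel angle, rad, anticlockwise from above; turns freely both ways. 0 or a whole number of turns: largest opening under the lamp head. A sprung ball seats it every pi/4 (8 places). Starts between -4.24 and -1.26, left anywhere between clicks; once touched and let go, it snaps to the nearest place by itself. About 2 N at an ear carries it over a click; it does not run on.
- wheel_centre (a point): On the axle, at the top face of the black wheel (74 mm above the bench): disc of radius 53 mm, 14 mm thick, 8 mm clear of the deck, metal hub of radius 15 mm 9 mm above it. 8 ears, 12 mm wide, from its edge to radius 68 mm, midway between openings, 30 to 40 mm clear between ears. 8 round openings on radius 38 mm, anticlockwise 22, 17, 14, 12, 10, 8, 6, 4 mm wide.
- largest_opening (a point): Centre of the largest (22 mm) opening, in the wheel's top face; turns with the wheel.
- beam (a point): Light path: the point in the wheel's top face straight under the finned metal lamp head, 38 mm from the axle toward the instrument's back. The head is 37 mm across, its underside 80 mm and its top 128 mm above the bench.
- cover (a joint): Opening angle of the sample cover, rad: 0 = shut on the deck, at the start 0.35 to 0.65. A friction hinge keeps it where it is left; 1 to 3 N down on its flat top, behind the front edge, pushes it shut.
- cover_hinge (a point): Middle of the cover's hinge line, at deck height (52 mm above the bench) toward the instrument's back; the hinge line runs along the instrument's y. Shut, the grey cover (74 x 72 mm, 18 mm high) reaches 74 mm (its lip 82 mm) from here toward the instrument's front.
- cover_top (a point): Middle of the cover's top face, 38 mm from the hinge and 18 mm above the cover's underside; moves with the cover. Shut, it is 70 mm above the bench.
- read_key (a joint): Travel of the read key, m: 0 = up, 0.006 = fully down, where it takes about 4 N; springs back.
- read_key_top (a point): Middle of the read key's top: round white key 26 mm across in a grey collar 42 mm across, its top 74 mm above the bench when up, 68 mm when down.
- sample_vial: White-capped vial, 12 mm across, 33 mm tall, standing in the well under the cover, its top 9 mm above the deck. Origin: centre of its underside. Stays there.
- cover_well (a point): Centre of the floor of the sample well (24 mm deep, 14.5 mm wide), 38 mm in front of the hinge.
- beaker: Bystander: small glass beaker, 45 mm across, 52 mm tall, right of the photometer. Origin: centre of its underside.
- spare_vial: Bystander: vial with a white cap, 12 mm across, 33 mm tall, standing on the bench right of the photometer. Origin: centre of its underside.
- dropper: Bystander: small brown flask-shaped bottle, 35 mm across, 72 mm tall, left of the photometer. Origin: centre of its underside.
- clear_bottle: Bystander: clear bottle with a blue cap, 56 mm across, 104 mm tall, left of the photometer toward its back. Origin: centre of its underside.
- flask: Bystander: slim stoppered volumetric flask, 29 mm across, 98 mm tall, behind the photometer. Origin: centre of its underside.
- marker: Bystander: marker lying on the bench at the right, 130 mm long, 14 mm thick. Origin: centre of its underside.
- forceps: Bystander: flat forceps lying at the right front, 126 mm long, 8 mm high. Origin: centre of the underside.

How it is judged:
By the outcome, as a careful person would: the job done as asked, in the order asked, and still so for the second after the job is handed in, with the robot touching nothing.
It also fails if it takes over 72 s, if anything falls off the work surface, if the arm or the gripper's body presses on something with over 40 N, if the wrist force passes 120 N, or if a joint passes its speed limit or range.

ROBOT

A 7-joint arm with a two-finger parallel gripper is mounted at the origin on a cart in front of the work surface, level with it; the furniture and walls round the work are solid. World frame = base frame: x ahead of the robot, y to its left, z up, the work surface at z = 0. Lengths are in mm, angles in rad, forces in N, time in s.
With the tool pointing down it reaches from about 425 to 925 mm from the base axis. Payload 6.8 kg.
Tool frame: the origin (TCP) lies midway between the tips of the shut fingers; the grasp point (between the pads) lies 19 mm behind it; z points along the fingers, x is the direction in which the jaws open and shut, and the axes are right-handed (so a half turn about z gives the same grasp; the last joint's range is limited). The gripper opens to 88 mm and grips with 3 to 60 N. Pads are 20 mm wide; open, the fingers measure 115 mm over their backs; the gripper's body (75 mm by 178 mm) begins 61 mm behind the grasp point.
Start: joints at [1.152, 0.477, 0.022, 1.555, -0.011, 1.109, -0.083], TCP at [206.438, -642.675, 222.664] pointing down, gripper open.
Joint ranges: [-2.96, 2.96], [-0.34, 2.1], [-1.41, 1.46], [0.24, 2.44], [-1.37, 4.51], [0.17, 1.92], [-2.96, 2.96]. Speed limits (rad/s): [2.39, 2.39, 3.14, 3.14, 3.14, 3.14, 3.14].

INTERFACE

Orientations are given as a rotation vector (axis times angle).
In Python, from cell import env gives the robot as it stands.
- The arm moves only by the shell command python3 -m handwheel 'ROWS' [FORCE]. ROWS is JSON, a list of rows, each an object of numbers: "gripper": the finger opening in cm, from 0 to 8.78; "dx", "dy", "dz": the shift along the tool's x, y, z in cm; "rx", "ry", "rz": the turn, a rotation vector about the tool's x, y, z in degrees. A call has 1 to 12 rows; each row is the pose to reach, as a shift and turn from the pose measured when the call began, along the tool's axes at that moment; what a row does not reach only later rows make up. A row lasts 1/10 s, in which the tool goes at most 50 mm and 8.59 degrees, less where a joint would pass 70% of its speed; a pose out of reach is approached as far as the arm can. A call with a gripper value outside its range is refused whole. The fingers move at their own pace and stop on an object; FORCE is the grip in N (left out, the last holds). Time passes only in rows, so rows that repeat a pose let the fingers close. It gives the time, the measured TCP pose, the force and the opening at its end, in the units of the state.
- env.get_state(): the state, without advancing time (a new reading comes with each control period).
- env.snapshot(name): name is "scene" or "top" or "wrist"; returns a dict with "pixels" (480x640x3 uint8, red, green, blue), "K" (3x3 intrinsics, pixels), "extrinsics" (4x4, takes a point from camera to world coordinates). Camera axes: x right, y down, z forward; pixel columns grow to the right and rows downward; lengths in mm; the calibration is good to about 2 mm. A picture is of the moment at which its call begins. There is no depth.
- env.sign_off(): hands the job in, once; it reports no verdict.
The state is a dict: "time_s": time; "joint_positions": joint angles; "joint_vel": joint speeds; "joint_torque": joint torques, N m; "position": TCP position; "tool_rot": TCP orientation; "contact_force": force on the tool from outside, world axes, zero at the start; "wrist_torque": the same for the moment, N m; "opening": opening from 0.0 (shut) to 1.0 (fully open).
Only numpy, scipy, OpenCV 4.12 (cv2) and the standard library are available. Lean on these libraries where they do the work, as an engineer would, in place of code of your own. Each camera call takes 0.05 s, during which the arm holds its last target. There are 200 camera calls.

## Working session

There is one attempt and no reset: what is moved stays moved. The work goes in short steps, Python scripts to look and compute and a shell command to move; the robot and the scene stay as the last step left them, time stands still between calls to the robot, and variables do not carry over. Pictures are saved under pics/ and viewed, about 8 in all and at most 12, crops included, and the job is handed in when it is done.

```bash
mkdir -p pics; ls
python3 - <<'E'
from cell import env
import cv2
s=env.get_state(); print({k:s[k] for k in('time_s','position','tool_rot','contact_force','opening')})
for n in('top','scene'):
    d=env.snapshot(n); cv2.imwrite(f'pics/{n}0.png',d['pixels'][:,:,::-1]); print(n,d['K'],d['extrinsics'])
E
```

```text
pics
{'time_s': 0.0, 'position': array([ 206.22201489, -642.10304085,  221.68806175]), 'tool_rot': array([-2.53775437e+00,  1.85027617e+00,  2.38103609e-03]), 'contact_force': array([-0.01446769, -0.34811083,  0.33817092]), 'opening': 1.005171531095344}
top [[533.44888901   0.         319.47718864]
 [  0.         533.44888901 232.64877808]
 [  0.           0.           1.        ]] [[-1.15030797e-02 -9.97532726e-01  6.92541742e-02  4.90065191e+02]
 [-9.99928096e-01  1.12406936e-02 -4.17726270e-03 -3.01513096e+01]
 [ 3.38849130e-03 -6.92972460e-02 -9.97590302e-01  1.28231931e+03]
 [ 0.00000000e+00  0.00000000e+00  0.00000000e+00  1.00000000e+00]]
scene [[557.74098345   0.         317.54449991]
 [  0.         557.74098345 231.14802145]
 [  0.           0.           1.        ]] [[ 9.34137063e-01 -2.07130557e-01  2.90662827e-01  2.06288611e+02]
 [-3.56883543e-01 -5.31344549e-01  7.68314458e-01 -1.01762940e+03]
 [-4.69929249e-03 -8.21443791e-01 -5.70270124e-01  8.11135713e+02]
 [ 0.00000000e+00  0.00000000e+00  0.00000000e+00  1.00000000e+00]]
```

View pics/top0.png

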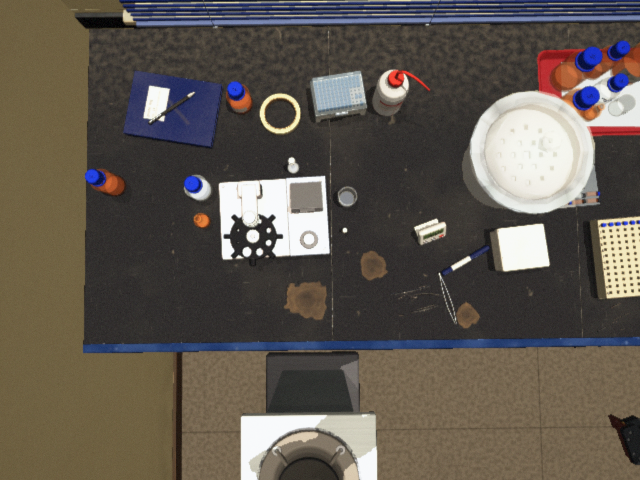

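View pics/scene0.png

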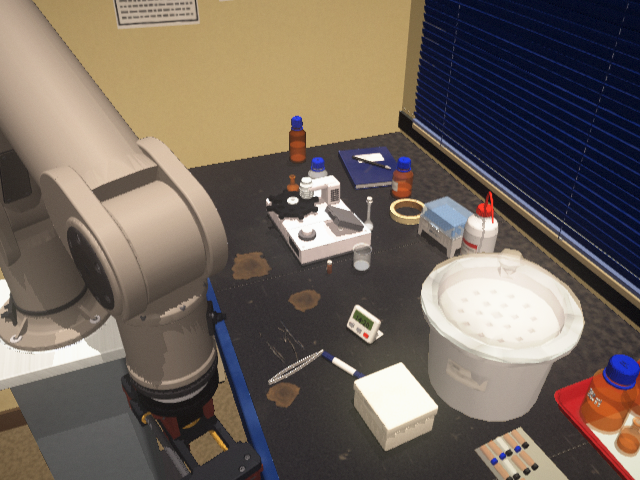

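The top view shows the photometer at about (275,218), with the wheel hub near (253,236), key (309,240), cover (306,197) and lamp head (249,210). The scene view shows the cover tilted and the arm well clear at the right. I'll enlarge the top view.

```bash
cat > h.py <<'E'
import numpy as np,cv2
from cell import env
def snap(n,f=None,box=None,k=1):
    d=env.snapshot(n); im=d['pixels'][:,:,::-1].copy()
    if f:
        if box: x0,y0,x1,y1=box; im=im[y0:y1,x0:x1]
        im=cv2.resize(im,None,fx=k,fy=k,interpolation=cv2.INTER_CUBIC); cv2.imwrite('pics/'+f,im)
    return d
def ray(d,u,v,z):
    E=d['extrinsics']; r=E[:3,:3]@np.linalg.solve(d['K'],[u,v,1.]); o=E[:3,3]
    return o+r*(z-o[2])/r[2]
def proj(d,P):
    E=d['extrinsics']; p=d['K']@(E[:3,:3].T@(np.asarray(P,float)-E[:3,3])); return p[:2]/p[2]
E
python3 - <<'E'
from h import *
snap('top','top1.png',(185,150,345,270),5)
E
```

```text
(no output)
```

View pics/top1.png

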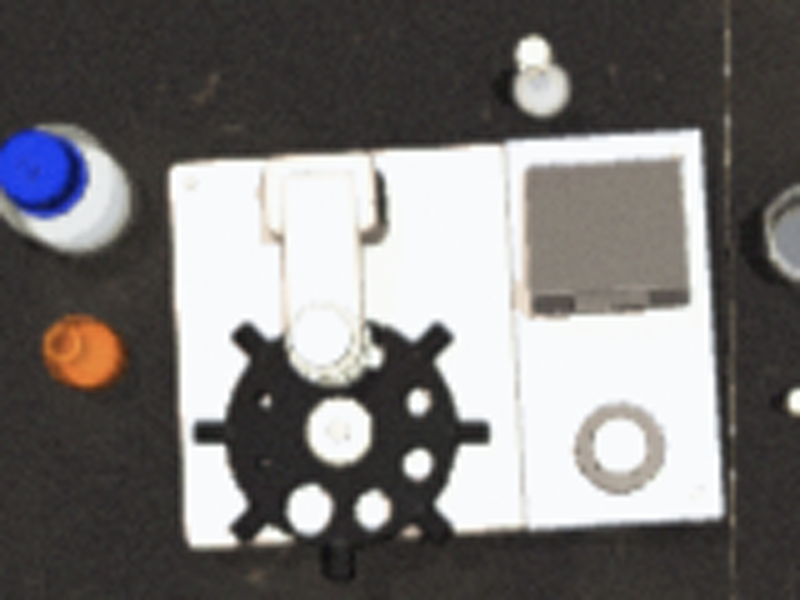

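The crop shows the hub at (339,431) and the largest hole at (310,510), next to the 17 mm one at (373,510). There are ears at (339,565), (210,432), (474,432) and (435,340). Deck corners are (172,165), (701,130), (722,520) and (187,547). The key is at (620,447), and the cover top spans (527,165) to (690,300).

Run:
```python
from h import *
d=env.snapshot('top')
f=lambda x,y,z: ray(d,185+x/5-.4,150+y/5-.4,z)
c=[f(*p,52) for p in[(172,165),(701,130),(722,520),(187,547)]]
for p in c: print(p.round(1))
m=np.mean(c,0); ex=(c[0]+c[1]-c[2]-c[3]); yaw=np.arctan2(ex[1],ex[0]); ey=c[0]+c[3]-c[1]-c[2]
print('centre',m.round(1),'yaw',np.degrees(yaw),np.degrees(np.arctan2(-ey[0],ey[1])),[np.linalg.norm(c[i]-c[(i+1)%4]).round(1) for i in range(4)])
h=f(339,431,83); o=f(310,510,74); k=f(620,447,74)
print('hub',h,'open',o,np.linalg.norm((o-h)[:2]),'key',k)
a=np.arctan2((o-h)[1],(o-h)[0])-yaw; print('wheel deg',np.degrees(a))
for e in[(339,565),(210,432),(474,432),(435,340)]:
    v=f(*e,74)-h; print('ear',np.degrees(np.arctan2(v[1],v[0])),np.linalg.norm(v[:2]))
print('lamp',f(325,335,128), 'coverfront',f(527,290,85),f(690,300,85),'back',f(527,168,70),f(684,158,70))
```

```text
[694.8 197.   52. ]
[708.5 -49.2  52. ]
[526.8 -56.7  52. ]
[517.2 189.8  52. ]
centre [611.8  70.2  52. ] yaw 2.334062214182019 2.7160130208137683 [np.float64(246.6), np.float64(181.9), np.float64(246.7), np.float64(177.7)]
hub [567.91312652 115.94299302  83.        ] open [532.80255035 130.26395239  74.        ] 37.91889286416106 key [559.7847153  -10.37085277  74.        ]
wheel deg 155.47629227530513
ear 178.79387516496175 60.14151864203662
ear 89.24053892390772 59.59527205527238
ear -90.5352263718592 60.13860612569377
ear -45.74624935492458 59.567731480647815
lamp [606.86099734 116.42513061 128.        ] coverfront [630.59817578  30.70489683  85.        ] [625.24213289 -42.81161032  85.        ] back [688.61093308  31.03556554  70.        ] [692.45021606 -40.9980213   70.        ]
```

The deck measures 247 × 180 mm, the opening sits at radius 37.9 mm and the ears at 60 mm, all matching the given sizes. The wheel is at +155°. Next I raise the tool and swing over to the photometer, turning it as it goes.

```bash
cat >> h.py <<'E'
from scipy.spatial.transform import Rotation as Ro
def rows(W,s=None):
    """W: list of (x,y,z,yaw of tool x in deg), tool down -> prints dx dy dz rx ry rz from the current pose"""
    s=s or env.get_state(); R=Ro.from_rotvec(s['tool_rot']); p=np.array(s['position'])
    for x,y,z,a in W:
        c,sn=np.cos(np.radians(a)),np.sin(np.radians(a))
        T=Ro.from_matrix(np.array([[c,sn,0],[sn,-c,0],[0,0,-1]]))
        q=R.inv().apply(np.array([x,y,z])-p)/10; r=(R.inv()*T).as_rotvec(degrees=True)
        print(q.round(2),r.round(1))
E
python3 - <<'E'
from h import *
W=[(206,-642,271,-64),(206,-642,320,-55.5)]
for i in range(1,11):
    a=np.radians(-72.2+4*i); r=675-3*i; W.append((r*np.cos(a),r*np.sin(a),330,-55.5+8*i))
rows(W)
E
```

```text
[-0.05  0.02 -4.89] [ 0.   0.1 -8.2]
[-0.05  0.02 -9.79] [ -0.    0.1 -16.7]
[ -0.44  -4.68 -10.79] [ -0.    0.1 -24.7]
[ -1.23  -9.3  -10.79] [ -0.    0.1 -32.7]
[ -2.33 -13.84 -10.79] [ -0.    0.1 -40.7]
[ -3.74 -18.27 -10.79] [ -0.    0.1 -48.7]
[ -5.45 -22.56 -10.79] [ -0.    0.1 -56.7]
[ -7.45 -26.71 -10.79] [ -0.    0.1 -64.7]
[ -9.73 -30.7  -10.78] [ -0.    0.1 -72.7]
[-12.26 -34.49 -10.78] [ -0.    0.1 -80.7]
[-15.05 -38.08 -10.78] [ -0.    0.1 -88.7]
[-18.06 -41.45 -10.78] [ -0.    0.1 -96.7]
```

```bash
python3 -m handwheel '[{"dz":-4.9,"rz":-8.2,"gripper":0},{"dz":-9.8,"rz":-16.7,"gripper":0},{"dx":-0.4,"dy":-4.7,"dz":-10.8,"rz":-24.7,"gripper":0},{"dx":-1.2,"dy":-9.3,"dz":-10.8,"rz":-32.7,"gripper":0},{"dx":-2.3,"dy":-13.8,"dz":-10.8,"rz":-40.7,"gripper":0},{"dx":-3.7,"dy":-18.3,"dz":-10.8,"rz":-48.7,"gripper":0},{"dx":-5.4,"dy":-22.6,"dz":-10.8,"rz":-56.7,"gripper":0},{"dx":-7.4,"dy":-26.7,"dz":-10.8,"rz":-64.7,"gripper":0},{"dx":-9.7,"dy":-30.7,"dz":-10.8,"rz":-72.7,"gripper":0},{"dx":-12.3,"dy":-34.5,"dz":-10.8,"rz":-80.7,"gripper":0},{"dx":-15,"dy":-38,"dz":-10.8,"rz":-88.7,"gripper":0},{"dx":-18,"dy":-41.4,"dz":-10.8,"rz":-96.7,"gripper":0}]' 5
python3 - <<'E'
from h import *
s=env.get_state(); print(s['joint_positions'],s['position'])
R=Ro.from_rotvec(s['tool_rot']).as_matrix(); y0=np.degrees(np.arctan2(R[1,0],R[0,0])); print(y0)
p=s['position']; t=np.array([575,40,300]); W=[]
for i in range(1,11):
    q=p+(t-p)*i/10; W.append((*q,y0+(106-y0)*i/10))
rows(W)
E
```

```text
[ 1.1518914   0.47750225  0.02236285  1.55599511 -0.01147798  1.10931781
 -0.08311954] [ 206.31504995 -642.33355141  222.07463536]
-72.19241896582432
[-5.37 -5.6  -0.77] [ -0.    0.1 -17.8]
[-10.74 -11.19  -1.55] [ -0.    0.1 -35.6]
[-16.11 -16.79  -2.32] [ -0.    0.1 -53.5]
[-21.48 -22.39  -3.1 ] [ -0.    0.1 -71.3]
[-26.85 -27.98  -3.87] [ -0.    0.1 -89.1]
[-32.22 -33.58  -4.64] [-1.000e-01  0.000e+00 -1.069e+02]
[-37.59 -39.18  -5.42] [-1.000e-01  0.000e+00 -1.247e+02]
[-42.96 -44.77  -6.19] [-1.000e-01  0.000e+00 -1.426e+02]
[-48.33 -50.37  -6.97] [-1.000e-01  0.000e+00 -1.604e+02]
[-53.7  -55.97  -7.74] [-1.000e-01  0.000e+00 -1.782e+02]invalid input
```

```bash
python3 -m handwheel '[{"gripper":0,"dx":0,"dy":0,"dz":-4.9,"rx":0,"ry":0,"rz":-8.2},{"gripper":0,"dx":0,"dy":0,"dz":-9.8,"rx":0,"ry":0,"rz":-16.7},{"gripper":0,"dx":-0.4,"dy":-4.7,"dz":-10.8,"rx":0,"ry":0,"rz":-24.7},{"gripper":0,"dx":-1.2,"dy":-9.3,"dz":-10.8,"rx":0,"ry":0,"rz":-32.7},{"gripper":0,"dx":-2.3,"dy":-13.8,"dz":-10.8,"rx":0,"ry":0,"rz":-40.7},{"gripper":0,"dx":-3.7,"dy":-18.3,"dz":-10.8,"rx":0,"ry":0,"rz":-48.7},{"gripper":0,"dx":-5.4,"dy":-22.6,"dz":-10.8,"rx":0,"ry":0,"rz":-56.7},{"gripper":0,"dx":-7.4,"dy":-26.7,"dz":-10.8,"rx":0,"ry":0,"rz":-64.7},{"gripper":0,"dx":-9.7,"dy":-30.7,"dz":-10.8,"rx":0,"ry":0,"rz":-72.7},{"gripper":0,"dx":-12.3,"dy":-34.5,"dz":-10.8,"rx":0,"ry":0,"rz":-80.7},{"gripper":0,"dx":-15,"dy":-38,"dz":-10.8,"rx":0,"ry":0,"rz":-88.7},{"gripper":0,"dx":-18,"dy":-41.4,"dz":-10.8,"rx":0,"ry":0,"rz":-96.7}]' 5
python3 - <<'E'
from h import *
s=env.get_state(); print(s['joint_positions'],s['position'])
R=Ro.from_rotvec(s['tool_rot']).as_matrix(); y0=np.degrees(np.arctan2(R[1,0],R[0,0])); print(y0)
p=s['position']; t=np.array([575,40,300]); W=[]
for i in range(1,12):
    q=p+(t-p)*i/11; W.append((*q,y0+(106-y0)*i/11))
rows(W)
E
```

```text
time_s: 1.4
position: [546.2, -343.1, 330.0]
tool_rot: [-3.067, -0.675, 0.001]
contact_force: [0.5, -0.5, -0.5]
opening: 0.003
[ 0.78137504  0.38957675 -0.44002853  1.47005788  0.16702954  1.3202743
  0.76185522] [ 546.23990953 -343.07230034  329.95886716]
24.819272373781494
[ 1.7  -3.05  0.28] [-0.1  0.  -7.4]
[ 3.4  -6.1   0.55] [ -0.1   0.  -14.8]
[ 5.1  -9.15  0.83] [ -0.1  -0.  -22.1]
[  6.8 -12.2   1.1] [ -0.1  -0.  -29.5]
[  8.5  -15.25   1.38] [ -0.1  -0.  -36.9]
[ 10.19 -18.3    1.65] [ -0.1  -0.  -44.3]
[ 11.89 -21.36   1.93] [ -0.1  -0.  -51.7]
[ 13.59 -24.41   2.21] [ -0.1  -0.  -59. ]
[ 15.29 -27.46   2.48] [ -0.1  -0.  -66.4]
[ 16.99 -30.51   2.76] [ -0.1  -0.  -73.8]
[ 18.69 -33.56   3.03] [ -0.1  -0.  -81.2]
```

```bash
python3 -m handwheel '[{"gripper":0,"dx":1.7,"dy":-3,"dz":0.3,"rx":0,"ry":0,"rz":-7.4},{"gripper":0,"dx":3.4,"dy":-6.1,"dz":0.6,"rx":0,"ry":0,"rz":-14.8},{"gripper":0,"dx":5.1,"dy":-9.2,"dz":0.8,"rx":0,"ry":0,"rz":-22.1},{"gripper":0,"dx":6.8,"dy":-12.2,"dz":1.1,"rx":0,"ry":0,"rz":-29.5},{"gripper":0,"dx":8.5,"dy":-15.3,"dz":1.4,"rx":0,"ry":0,"rz":-36.9},{"gripper":0,"dx":10.2,"dy":-18.3,"dz":1.7,"rx":0,"ry":0,"rz":-44.3},{"gripper":0,"dx":11.9,"dy":-21.4,"dz":1.9,"rx":0,"ry":0,"rz":-51.7},{"gripper":0,"dx":13.6,"dy":-24.4,"dz":2.2,"rx":0,"ry":0,"rz":-59},{"gripper":0,"dx":15.3,"dy":-27.5,"dz":2.5,"rx":0,"ry":0,"rz":-66.4},{"gripper":0,"dx":17,"dy":-30.5,"dz":2.8,"rx":0,"ry":0,"rz":-73.8},{"gripper":0,"dx":18.7,"dy":-33.6,"dz":3,"rx":0,"ry":0,"rz":-81.2},{"gripper":0,"dx":18.7,"dy":-33.6,"dz":3,"rx":0,"ry":0,"rz":-81.2}]'
python3 - <<'E'
from h import *
s=env.get_state(); print(s['joint_positions'])
d=snap('wrist','w0.png'); print(d['extrinsics'].round(3))
for n,P in dict(hub=(568,116,83),tcp=s['position'],key=(560,-10,74)).items(): print(n,proj(d,P))
E
```

```text
time_s: 2.6
position: [574.1, 46.5, 300.4]
tool_rot: [-1.874, -2.517, -0.004]
contact_force: [0.7, 0.6, -0.1]
opening: 0.008
[ 0.47465077  0.36361668 -0.85140459  1.65847702  0.28162158  1.24907455
  1.42734423]
[[-2.86000e-01  9.28000e-01  2.37000e-01  5.10756e+02]
 [ 9.58000e-01  2.77000e-01  7.30000e-02  2.70130e+01]
 [ 2.00000e-03  2.48000e-01 -9.69000e-01  4.63289e+02]
 [ 0.00000e+00  0.00000e+00  0.00000e+00  1.00000e+00]]
hub [378.30158327 224.10384402]
tcp [320.41643433 283.70451636]
key [276.57858441 185.6495823 ]
```

View pics/w0.png

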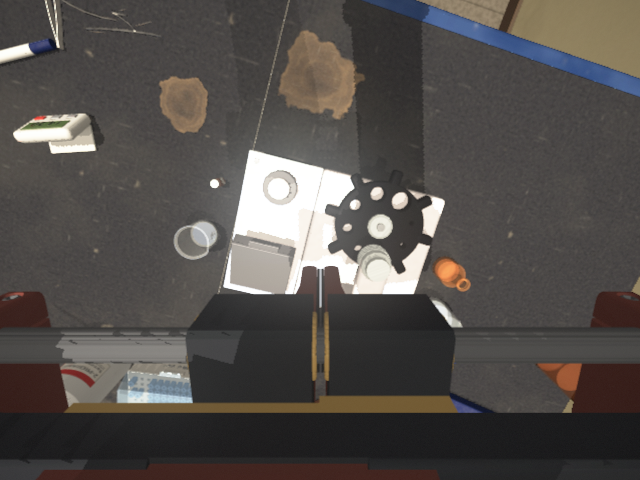

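In the wrist view the hub is at (380,226), predicted (378,224), and the key at (280,187), predicted (277,186). They agree to about 2 mm, and the shut fingertips look narrow. Next I refine these and go down into the gap between the right-hand ears (world angle −68°).

Run:
```python
from h import *
d=env.snapshot('wrist')
print('hub',ray(d,380,226,83),'key',ray(d,280,187,74),'lamp',ray(d,376,268,128))
H=np.array([568,115.]);r=65
a=np.radians(-68); x,y=H+r*np.array([np.cos(a),np.sin(a)])
rows([(x,y,260,112),(x,y,200,112),(x,y,61,112)]); print(x,y)
```

```text
hub [570.32963945 114.95375567  83.        ] key [560.36500758  -9.37367657  74.        ] lamp [607.8009228  114.90786308 128.        ]
[0.84 2.08 4.01] [-0.  -0.1 -5.9]
[ 0.83  2.08 10.01] [-0.  -0.1 -5.9]
[ 0.81  2.09 23.91] [-0.  -0.1 -5.9]
592.3494285720343 54.73304945315882
```

```bash
python3 -m handwheel '[{"gripper":0,"dx":0.8,"dy":2.0,"dz":4,"rx":0,"ry":0,"rz":-5.9},{"gripper":0,"dx":0.8,"dy":2.0,"dz":8,"rx":0,"ry":0,"rz":-5.9},{"gripper":0,"dx":0.8,"dy":2.0,"dz":12,"rx":0,"ry":0,"rz":-5.9},{"gripper":0,"dx":0.8,"dy":2.0,"dz":16,"rx":0,"ry":0,"rz":-5.9},{"gripper":0,"dx":0.8,"dy":2.0,"dz":19.5,"rx":0,"ry":0,"rz":-5.9},{"gripper":0,"dx":0.8,"dy":2.0,"dz":21.5,"rx":0,"ry":0,"rz":-5.9},{"gripper":0,"dx":0.8,"dy":2.0,"dz":23,"rx":0,"ry":0,"rz":-5.9},{"gripper":0,"dx":0.8,"dy":2.0,"dz":23.8,"rx":0,"ry":0,"rz":-5.9},{"gripper":0,"dx":0.8,"dy":2.0,"dz":23.8,"rx":0,"ry":0,"rz":-5.9}]'
python3 - <<'E'
from h import *
H=np.array([569,115.5]);r=65
W=[]
for i in range(1,13):
    t=-68-6.5*i; a=np.radians(t); W.append((*(H+r*np.array([np.cos(a),np.sin(a)])),61.5,t+180))
rows(W)
E
```

```text
time_s: 3.6
position: [591.4, 53.5, 61.6]
tool_rot: [-1.758, -2.601, 0.001]
contact_force: [1.0, -0.8, 0.6]
opening: 0.006
[ 0.13 -0.49  0.01] [-0.1 -0.1  6.4]
[ 0.25 -1.22  0.02] [-0.1 -0.1 12.9]
[ 0.46 -1.92  0.02] [-0.1 -0.  19.4]
[ 0.74 -2.6   0.02] [-0.1 -0.  25.9]
[ 1.1  -3.25  0.02] [-0.1 -0.  32.4]
[ 1.53 -3.85  0.02] [-0.1 -0.  38.9]
[ 2.02 -4.39  0.02] [-0.1 -0.  45.4]
[ 2.58 -4.88  0.02] [-0.1 -0.  51.9]
[ 3.18 -5.3   0.03] [-0.1 -0.  58.4]
[ 3.83 -5.65  0.03] [-0.1 -0.  64.9]
[ 4.52 -5.93  0.03] [-0.1  0.  71.4]
[ 5.23 -6.12  0.03] [-0.1  0.  77.9]
```

```bash
python3 -m handwheel '[{"gripper":0,"dx":0.1,"dy":-0.5,"dz":0,"rx":0,"ry":0,"rz":6.4},{"gripper":0,"dx":0.25,"dy":-1.2,"dz":0,"rx":0,"ry":0,"rz":12.9},{"gripper":0,"dx":0.45,"dy":-1.9,"dz":0,"rx":0,"ry":0,"rz":19.4},{"gripper":0,"dx":0.75,"dy":-2.6,"dz":0,"rx":0,"ry":0,"rz":25.9},{"gripper":0,"dx":1.1,"dy":-3.25,"dz":0,"rx":0,"ry":0,"rz":32.4},{"gripper":0,"dx":1.5,"dy":-3.85,"dz":0,"rx":0,"ry":0,"rz":38.9},{"gripper":0,"dx":2.0,"dy":-4.4,"dz":0,"rx":0,"ry":0,"rz":45.4},{"gripper":0,"dx":2.6,"dy":-4.9,"dz":0,"rx":0,"ry":0,"rz":51.9}]'
python3 - <<'E'
from h import *
s=env.get_state();print(s['joint_positions'])
snap('top','top2.png',(185,150,345,270),5)
H=np.array([569,115.5]);v=s['position'][:2]-H;print(np.linalg.norm(v),np.degrees(np.arctan2(v[1],v[0])))
t0=np.degrees(np.arctan2(v[1],v[0]))
W=[]
for i in range(1,13):
    t=t0-6.5*i; a=np.radians(t); W.append((*(H+65*np.array([np.cos(a),np.sin(a)])),61.5,t+180))
rows(W)
E
```

```text
time_s: 4.4
position: [537.5, 58.3, 63.3]
tool_rot: [2.725, 1.561, 0.001]
contact_force: [-0.3, -1.4, -0.1]
opening: 0.009
[ 0.19110305  0.52282612 -0.52484368  1.97817761  0.38273301  0.73702823
  0.47717353]
65.28065264552102 -118.87733450363562
[ 0.   -0.56  0.18] [ 0.  -0.   4.8]
[ 0.1  -1.29  0.18] [ 0.  -0.  11.3]
[ 0.29 -2.    0.18] [ 0.  -0.  17.8]
[ 0.55 -2.69  0.18] [ 0.  -0.  24.3]
[ 0.89 -3.34  0.18] [ 0.  -0.  30.8]
[ 1.31 -3.95  0.18] [-0.  -0.  37.3]
[ 1.78 -4.51  0.18] [-0.  -0.  43.8]
[ 2.32 -5.02  0.18] [-0.  -0.  50.3]
[ 2.92 -5.45  0.18] [-0.  -0.  56.8]
[ 3.55 -5.82  0.18] [-0.  -0.  63.3]
[ 4.23 -6.12  0.18] [-0.  -0.  69.8]
[ 4.94 -6.33  0.18] [-0.  -0.  76.3]
```

View pics/top2.png

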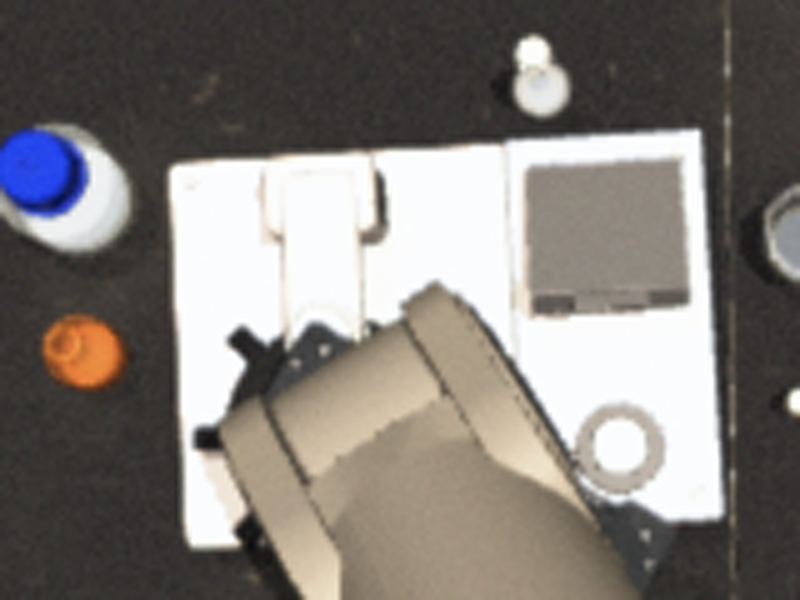

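The ears at left have moved about 43°, one click pitch, judging by (208,437) and (247,345), and the photometer hasn't moved. I keep sweeping.

```bash
python3 -m handwheel '[{"gripper":0,"dx":0,"dy":-0.55,"dz":0.15,"rx":0,"ry":0,"rz":4.8},{"gripper":0,"dx":0.1,"dy":-1.3,"dz":0.15,"rx":0,"ry":0,"rz":11.3},{"gripper":0,"dx":0.3,"dy":-2.0,"dz":0.15,"rx":0,"ry":0,"rz":17.8},{"gripper":0,"dx":0.55,"dy":-2.7,"dz":0.15,"rx":0,"ry":0,"rz":24.3},{"gripper":0,"dx":0.9,"dy":-3.35,"dz":0.15,"rx":0,"ry":0,"rz":30.8},{"gripper":0,"dx":1.3,"dy":-3.95,"dz":0.15,"rx":0,"ry":0,"rz":37.3},{"gripper":0,"dx":1.8,"dy":-4.5,"dz":0.15,"rx":0,"ry":0,"rz":43.8},{"gripper":0,"dx":2.3,"dy":-5.0,"dz":0.15,"rx":0,"ry":0,"rz":50.3},{"gripper":0,"dx":2.9,"dy":-5.45,"dz":0.15,"rx":0,"ry":0,"rz":56.8},{"gripper":0,"dx":3.55,"dy":-5.8,"dz":0.15,"rx":0,"ry":0,"rz":63.3},{"gripper":0,"dx":4.2,"dy":-6.1,"dz":0.15,"rx":0,"ry":0,"rz":69.8}]'
python3 - <<'E'
from h import *
s=env.get_state();print(s['joint_positions'])
H=np.array([569,115.5]);v=s['position'][:2]-H
t0=np.degrees(np.arctan2(v[1],v[0]))%360-360;print(np.linalg.norm(v),t0)
n=7;W=[]
for i in range(1,n+1):
    t=t0+(-230-t0)*i/n; a=np.radians(t); W.append((*(H+65*np.array([np.cos(a),np.sin(a)])),62,t+180))
rows(W)
E
```

```text
time_s: 5.55
position: [505.4, 126.9, 62.8]
tool_rot: [3.128, -0.289, 0.001]
contact_force: [-0.8, -3.3, 1.3]
opening: 0.005
[-0.17114185  0.4561307  -0.24035424  2.03852663  0.17155548  0.66482678
 -0.7071153 ]
64.5858963278388 -190.1741472455327
[-0.01 -0.64  0.08] [-0.  -0.   5.3]
[ 0.08 -1.28  0.08] [-0. -0. 11.]
[ 0.23 -1.91  0.08] [-0.  -0.  16.7]
[ 0.45 -2.52  0.08] [-0.  -0.  22.4]
[ 0.72 -3.1   0.08] [-0.  -0.  28.1]
[ 1.06 -3.65  0.08] [-0.  -0.  33.8]
[ 1.44 -4.17  0.08] [-0.  -0.  39.5]
```

```bash
python3 -m handwheel '[{"gripper":0,"dx":0,"dy":-0.65,"dz":0,"rx":0,"ry":0,"rz":5.3},{"gripper":0,"dx":0.1,"dy":-1.3,"dz":0,"rx":0,"ry":0,"rz":11},{"gripper":0,"dx":0.25,"dy":-1.9,"dz":0,"rx":0,"ry":0,"rz":16.7},{"gripper":0,"dx":0.45,"dy":-2.5,"dz":0,"rx":0,"ry":0,"rz":22.4},{"gripper":0,"dx":0.7,"dy":-3.1,"dz":0,"rx":0,"ry":0,"rz":28.1},{"gripper":0,"dx":1.05,"dy":-3.65,"dz":0,"rx":0,"ry":0,"rz":33.8},{"gripper":0,"dx":1.45,"dy":-4.15,"dz":0,"rx":0,"ry":0,"rz":39.5},{"gripper":0,"dx":1.45,"dy":-4.15,"dz":0,"rx":0,"ry":0,"rz":39.5}]'
python3 - <<'E'
from h import *
s=env.get_state()
H=np.array([569,115.5]);v=s['position'][:2]-H
t0=np.degrees(np.arctan2(v[1],v[0]))%360-360;print(np.linalg.norm(v),t0)
x,y,z=s['position']; W=[]
b=np.radians(t0+10); q=H+68*np.array([np.cos(b),np.sin(b)])
rows([(*q,62,t0+185),(*q,110,t0+185),(*q,200,t0+185),(540,20,250,t0+185)])
E
```

```text
time_s: 6.35
position: [528.2, 166.2, 63.8]
tool_rot: [-2.846, 1.325, -0.003]
contact_force: [-0.7, 1.3, 0.5]
opening: 0.005
65.09814550155409 -231.1509628909512
[-0.21  1.18  0.17] [-0.1 -0.  -3.8]
[-0.21  1.17 -4.63] [-0.1 -0.  -3.8]
[ -0.2    1.15 -13.63] [-0.1 -0.  -3.8]
[ 11.96   8.46 -18.63] [-0.1 -0.  -3.8]
```

```bash
python3 -m handwheel '[{"gripper":0,"dx":-0.2,"dy":1.2,"dz":0.1,"rx":0,"ry":0,"rz":-3.8},{"gripper":0,"dx":-0.2,"dy":1.2,"dz":-4.5,"rx":0,"ry":0,"rz":-3.8},{"gripper":0,"dx":-0.2,"dy":1.2,"dz":-9,"rx":0,"ry":0,"rz":-3.8},{"gripper":0,"dx":-0.2,"dy":1.2,"dz":-13.6,"rx":0,"ry":0,"rz":-3.8},{"gripper":0,"dx":3,"dy":3,"dz":-16,"rx":0,"ry":0,"rz":-3.8},{"gripper":0,"dx":6,"dy":5,"dz":-17.5,"rx":0,"ry":0,"rz":-3.8},{"gripper":0,"dx":9,"dy":7,"dz":-18.6,"rx":0,"ry":0,"rz":-3.8},{"gripper":0,"dx":12,"dy":8.5,"dz":-18.6,"rx":0,"ry":0,"rz":-3.8},{"gripper":0,"dx":12,"dy":8.5,"dz":-18.6,"rx":0,"ry":0,"rz":-3.8}]'
python3 - <<'E'
from h import *
s=env.get_state();print(s['joint_positions'])
d=snap('wrist','w1.png')
for n,P in dict(hub=(569,115.5,83),beam=(607,117,74),key=(560,-10,74),back=(690,-5,70)).items(): print(n,proj(d,P).round(1))
E
```

```text
time_s: 7.25
position: [540.9, 13.7, 251.0]
tool_rot: [-2.887, 1.236, -0.008]
contact_force: [-0.3, -0.4, -0.8]
opening: 0.003
[-0.13393282  0.22751543 -0.00920275  1.84725228  0.00460552  1.0618815
 -0.95396754]
hub [260.9 129.2]
beam [287.6  98.5]
key [347.5 223.6]
back [436.5 125.5]
```

View pics/w1.png

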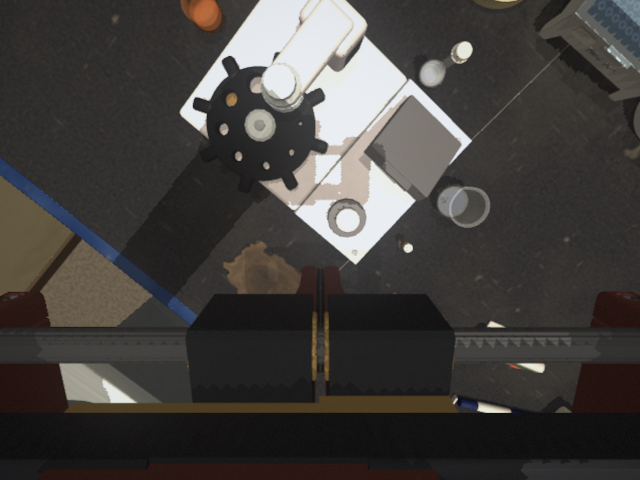

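The hub is at (260,125), the lamp head at (283,85), and openings at (256,86), (232,100), (224,130), (238,156) and (266,166). I need a zoom to see which one is under the head.

Run:
```python
import cv2
im=cv2.imread('pics/w1.png')[40:210,170:350]; cv2.imwrite('pics/w1c.png',cv2.resize(im,None,fx=3.5,fy=3.5,interpolation=cv2.INTER_CUBIC))
```

```text
(no output)
```

View pics/w1c.png

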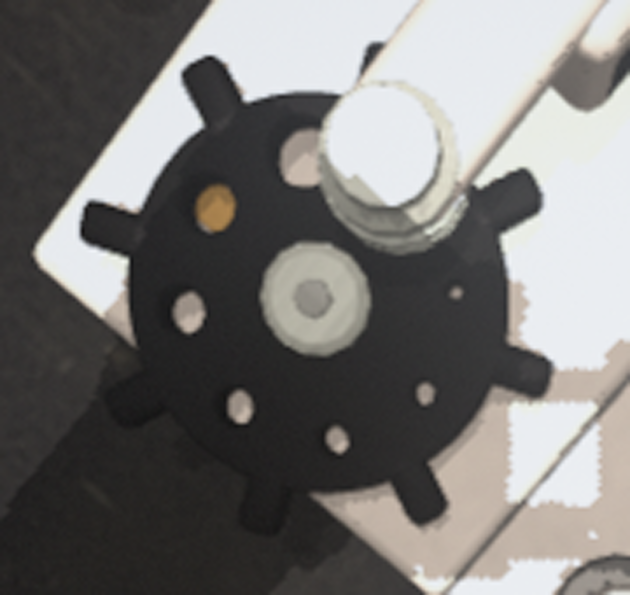

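Seven smaller holes run down anticlockwise to the 4 mm one at (456,293), so the 22 mm hole is under the head and seated. Cover next.

Run:
```python
from h import *
d=env.snapshot('wrist'); print(ray(d,350,219,74)-0, [ray(d,*p,z).round(1) for p,z in[((411,96),70),((461,143),70),((420,197),85),((365,148),85)]])
rows([(588,5,180,-46),(634,-5,130,-46),(634,-5,95,-46),(634,-5,71,-46)])
```

```text
[564.6220841   -4.96036088  74.        ] [array([690. ,  36.9,  70. ]), array([695.1, -31.2,  70. ]), array([628.9, -37.2,  85. ]), array([624. ,  35.6,  85. ])]
[ 4.32 -2.47  7.04] [-0.2 -0.1 -0.1]
[ 8.22 -5.07 12.05] [-0.2 -0.1 -0.1]
[ 8.22 -5.06 15.55] [-0.2 -0.1 -0.1]
[ 8.21 -5.05 17.95] [-0.2 -0.1 -0.1]
```

```bash
python3 -m handwheel '[{"gripper":0,"dx":2.2,"dy":-1.2,"dz":3.5,"rx":0,"ry":0,"rz":0},{"gripper":0,"dx":4.3,"dy":-2.5,"dz":7,"rx":0,"ry":0,"rz":0},{"gripper":0,"dx":6.3,"dy":-3.8,"dz":10,"rx":0,"ry":0,"rz":0},{"gripper":0,"dx":8.2,"dy":-5,"dz":12,"rx":0,"ry":0,"rz":0},{"gripper":0,"dx":8.2,"dy":-5,"dz":13.5,"rx":0,"ry":0,"rz":0},{"gripper":0,"dx":8.2,"dy":-5,"dz":14.5,"rx":0,"ry":0,"rz":0},{"gripper":0,"dx":8.2,"dy":-5,"dz":15.5,"rx":0,"ry":0,"rz":0},{"gripper":0,"dx":8.2,"dy":-5,"dz":16.3,"rx":0,"ry":0,"rz":0},{"gripper":0,"dx":8.2,"dy":-5,"dz":17.1,"rx":0,"ry":0,"rz":0},{"gripper":0,"dx":8.2,"dy":-5,"dz":17.6,"rx":0,"ry":0,"rz":0},{"gripper":0,"dx":8.2,"dy":-5,"dz":17.9,"rx":0,"ry":0,"rz":0},{"gripper":0,"dx":8.2,"dy":-5,"dz":17.9,"rx":0,"ry":0,"rz":0}]'
```

```text
time_s: 8.55
position: [633.4, -5.2, 71.3]
tool_rot: [-2.889, 1.228, -0.004]
contact_force: [-0.3, 0.0, 1.3]
opening: 0.001
```

Shut would be z≈70 here. I push gently further until the force shows a hard stop.

```bash
python3 -m handwheel '[{"gripper":0,"dx":0,"dy":0,"dz":0.15,"rx":0,"ry":0,"rz":0},{"gripper":0,"dx":0,"dy":0,"dz":0.25,"rx":0,"ry":0,"rz":0},{"gripper":0,"dx":0,"dy":0,"dz":0.25,"rx":0,"ry":0,"rz":0}]'
```

```text
time_s: 8.85
position: [633.8, -5.3, 70.3]
tool_rot: [-2.889, 1.228, -0.005]
contact_force: [-3.6, 0.1, 8.8]
opening: 0.006
```

Hard stop (8.8 N) at z = 70.3, matching the shut height. I lift, move over the key, and check the cover and key from the wrist camera.

```bash
python3 - <<'E'
from h import *
rows([(633,-5,110,-46),(540,-8,180,-46)])
E
python3 -m handwheel '[{"gripper":0,"dx":0,"dy":0,"dz":-2,"rx":0,"ry":0,"rz":0},{"gripper":0,"dx":0,"dy":0,"dz":-5,"rx":0,"ry":0,"rz":0},{"gripper":0,"dx":-2,"dy":2,"dz":-8,"rx":0,"ry":0,"rz":0},{"gripper":0,"dx":-4.2,"dy":4.4,"dz":-11,"rx":0,"ry":0,"rz":0},{"gripper":0,"dx":-6.4,"dy":6.9,"dz":-11,"rx":0,"ry":0,"rz":0},{"gripper":0,"dx":-6.4,"dy":6.9,"dz":-11,"rx":0,"ry":0,"rz":0}]'
python3 - <<'E'
from h import *
d=snap('wrist','w2.png',(200,0,520,240),2.4); np.savez('w2.npz',K=d['K'],extrinsics=d['extrinsics'])
for n,P in dict(hub=(569,115.5,83),key=(562,-8,74)).items(): print(n,(2.4*(proj(d,P)-[200,0])).round(1))
d=snap('scene','s2.png',(250,160,390,280),5)
E
```

```text
[-0.07  0.02 -3.97] [-0.2 -0.1 -0.1]
[ -6.29   6.9  -11.01] [-0.2 -0.1 -0.1]
time_s: 9.45
position: [536.1, -7.8, 180.9]
tool_rot: [-2.889, 1.229, -0.004]
contact_force: [0.1, -0.1, -0.6]
opening: 0.005
hub [ 67.9 229.1]
key [338.3 517.7]
```

View pics/w2.png

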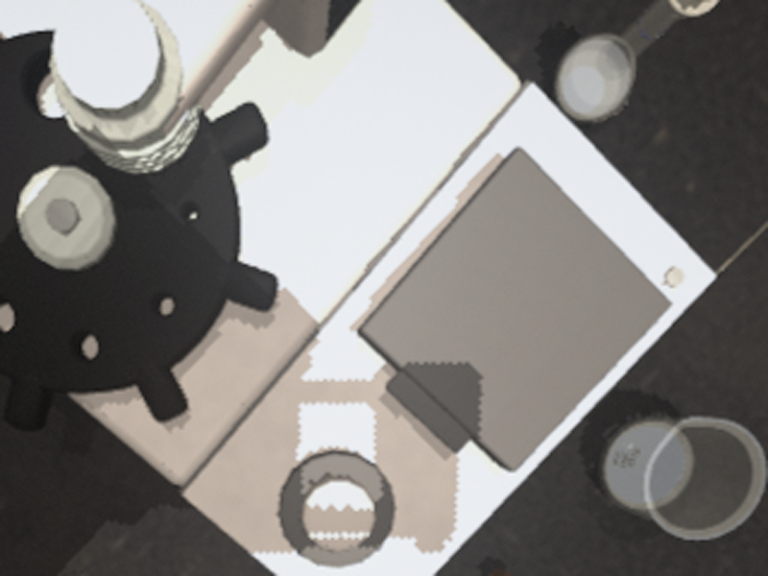

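View pics/s2.png

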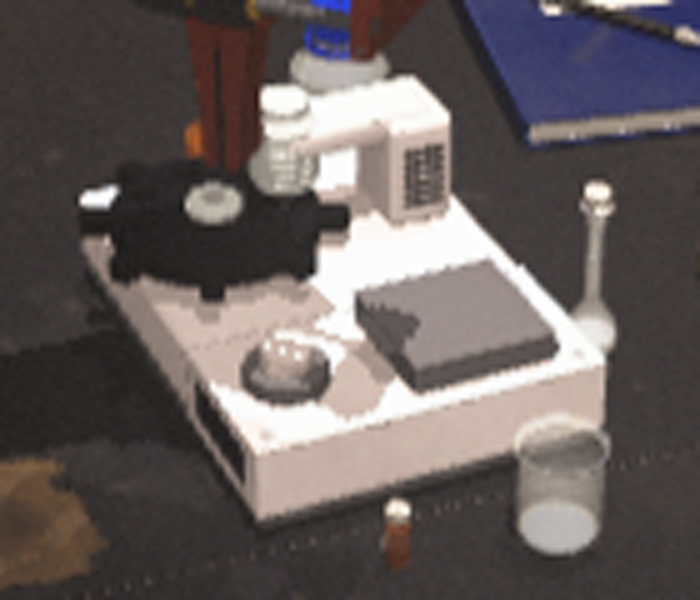

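The cover lies flat and shut in both views. The key centre in the wrist crop is (340,508).

Run:
```python
from h import *
d=np.load('w2.npz'); k=ray(d,200+340/2.4,508/2.4,74); print(k, 'hub',ray(d,200+67/2.4,217/2.4,83))
s=env.snapshot('scene'); print(5*(proj(s,env.get_state()['position'])-[250,160]))
rows([(564,-8,z,-46) for z in(120,85,75,68,67)])
```

```text
[564.80371093  -6.04820943  74.        ] hub [571.4209131  117.88431789  83.        ]
[234.0189347  157.13184774]
[ 1.71 -1.63  6.04] [-0.3 -0.2 -0.1]
[ 1.7  -1.62  9.54] [-0.3 -0.2 -0.1]
[ 1.69 -1.61 10.54] [-0.3 -0.2 -0.1]
[ 1.69 -1.61 11.24] [-0.3 -0.2 -0.1]
[ 1.69 -1.61 11.34] [-0.3 -0.2 -0.1]
```

```bash
python3 -m handwheel '[{"gripper":0,"dx":0.8,"dy":-0.8,"dz":3.5,"rx":0,"ry":0,"rz":0},{"gripper":0,"dx":1.65,"dy":-1.6,"dz":7,"rx":0,"ry":0,"rz":0},{"gripper":0,"dx":1.65,"dy":-1.6,"dz":9.3,"rx":0,"ry":0,"rz":0},{"gripper":0,"dx":1.65,"dy":-1.6,"dz":10.3,"rx":0,"ry":0,"rz":0},{"gripper":0,"dx":1.65,"dy":-1.6,"dz":10.8,"rx":0,"ry":0,"rz":0},{"gripper":0,"dx":1.65,"dy":-1.6,"dz":11.2,"rx":0,"ry":0,"rz":0},{"gripper":0,"dx":1.65,"dy":-1.6,"dz":11.3,"rx":0,"ry":0,"rz":0},{"gripper":0,"dx":1.65,"dy":-1.6,"dz":11.3,"rx":0,"ry":0,"rz":0}]'
```

```text
time_s: 10.4
position: [564.1, -7.7, 68.6]
tool_rot: [-2.887, 1.228, -0.008]
contact_force: [-1.9, 0.1, 3.7]
opening: 0.002
```

Not quite at the stop yet; I press a little more.

```bash
python3 -m handwheel '[{"gripper":0,"dx":0,"dy":0,"dz":0.2,"rx":0,"ry":0,"rz":0},{"gripper":0,"dx":0,"dy":0,"dz":0.35,"rx":0,"ry":0,"rz":0},{"gripper":0,"dx":0,"dy":0,"dz":0.35,"rx":0,"ry":0,"rz":0}]'
```

```text
time_s: 10.7
position: [564.5, -7.7, 67.9]
tool_rot: [-2.887, 1.228, -0.01]
contact_force: [-8.7, 0.4, 22.5]
opening: 0.006
```

Hard stop at z = 67.9 (22 N), so the key is fully down. Now I release, retreat and do a last check.

```bash
python3 -m handwheel '[{"gripper":0,"dx":0,"dy":0,"dz":-1,"rx":0,"ry":0,"rz":0},{"gripper":0,"dx":0,"dy":0,"dz":-4,"rx":0,"ry":0,"rz":0},{"gripper":0,"dx":0,"dy":0,"dz":-8,"rx":0,"ry":0,"rz":0},{"gripper":0,"dx":-1,"dy":1,"dz":-12,"rx":0,"ry":0,"rz":0},{"gripper":0,"dx":0.5,"dy":4,"dz":-15,"rx":0,"ry":0,"rz":0},{"gripper":0,"dx":2,"dy":7.5,"dz":-18,"rx":0,"ry":0,"rz":0},{"gripper":0,"dx":3.5,"dy":11,"dz":-20,"rx":0,"ry":0,"rz":0},{"gripper":0,"dx":5,"dy":14.5,"dz":-22,"rx":0,"ry":0,"rz":0},{"gripper":0,"dx":6.5,"dy":18,"dz":-22,"rx":0,"ry":0,"rz":0},{"gripper":0,"dx":8,"dy":20,"dz":-22,"rx":0,"ry":0,"rz":0},{"gripper":0,"dx":8,"dy":20,"dz":-22,"rx":0,"ry":0,"rz":0}]'
python3 - <<'E'
from h import *
a=snap('top','top3.png',(185,150,345,270),5); b=snap('scene')
im=np.hstack([cv2.resize(cv2.imread('pics/top3.png'),(400,300)),cv2.resize(b['pixels'][160:280,250:410,::-1],(400,300),interpolation=cv2.INTER_CUBIC)])
cv2.imwrite('pics/fin.png',im)
E
```

```text
time_s: 11.8
position: [473.2, -208.8, 288.3]
tool_rot: [-2.883, 1.238, -0.015]
contact_force: [0.1, -0.1, -0.8]
opening: 0.005
```

View pics/fin.png

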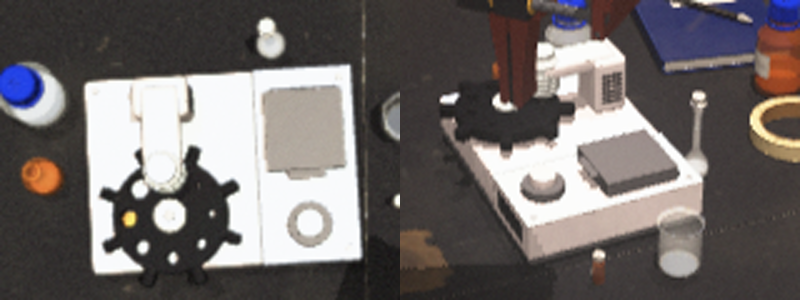

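The wheel is seated with the largest hole under the head, since the 4 mm one is just clockwise of it. The cover is flat, the key is up again, and the photometer and bystanders haven't moved. I hand in.

```bash
python3 -c "
from cell import env
print(env.sign_off())"
```

```text
the job is handed in; nothing more can be done
None
```

The full-aperture reading is done, in the order you asked, and handed in at about 12 s of the 72 s allowed.

- **Wheel:** I pushed one ear about 155° clockwise from above with the shut fingertips, in three continuous strokes rather than one flick per click. It then snapped into place on its own. The pictures show all seven smaller openings outside the lamp head, so the 22 mm one is under it.
- **Cover:** I pressed its top until it stopped hard at 70.3 mm with 8.8 N; shut should be 70 mm. It lies flat in the top, wrist and scene views.
- **Read key:** I pressed it to a hard stop at 67.9 mm with 22 N; fully down should be 68 mm. The first press stopped at 68.6 mm, just short, so I pressed on without letting go. The last picture shows the key up again.
- **Rest of the bench:** the photometer and the objects near it look unmoved in the last top and scene views, and the arm is clear of everything. I did not re-check the marker and forceps after the first pictures; the arm worked nowhere near them. The vial in its well is hidden under the shut cover, so I could not see it.

The cameras disagreed by 2 to 4 mm on the hub and key positions, which did not affect the result. My first move command was refused because it left out some fields; nothing moved.

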